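Snap the turntable's bearing cover home and hang up the driver

TASK

The bearing cover of the upturned modelling turntable has only been laid on its hub, down inside the hollow base: with the wooden-handled driver press it straight down until it clicks fully home and sits level, firmly but without ramming it, and keep the gripper itself off the cover. The driver's handle is sunk in its rest, where only the steel shank can be gripped: stand it upright on its face on the bench, let go, and take it afresh by the handle for the pressing. When the cover is home, hang the driver in the empty slot of the hook rack, its shoulders on the two prongs, without knocking the tools hanging there or disturbing the other things on the bench.

Things in the scene. Friction and masses are not known exactly. Their poses are not given: they have to be found in the camera images.
- driver_center (a point): Driver, 140 mm long; point on its axis 70 mm from its flat face. z: from face to handle top. Along z from the face: steel foot, diameter 48, 0-14 mm; steel shank 20 (x) by 22 (y) mm, 14-62; flat wooden handle 40 (x) by 18 (y) mm, 62-140, its lower end a 10 mm shoulder on both x sides. 0.3-0.5 kg, balance point 30 mm from the face. Stands steadily on its face.
- driver: The driver's body, same axes, origin at the centre of its face. At the start it leans in the rest: z rises 25 degrees from level towards the handle, y is level, x points down; the foot's lower edge is on the bench. The shank can be taken across y, from above or leaning towards the handle end.
- rest_center (a point): Fixed sloping wooden rest, 75 (x) by 70 mm (y), about 90 mm high at its far end; point 30 mm up. The driver lies along its x, handle end towards +x, face centre 105 mm before the point. Two cheeks, outer width 40 mm, hide the handle's sides from 78 to 136 mm from the face, up to 14 mm above the driver's axis.
- cover_center (a point): Centre of the orange snap-fit bearing cover, diameter 50, height 23 mm; flat top 11.5 mm above the point; z up.
- cover: The cover's body, origin at the centre of its lower rim. At the start it lies loose on four spring balls of the hub, its top 14 to 15 mm above the hub's top. Pressed down in the middle it takes 11 to 14 N (off-centre or askew it cocks), clicks over the balls and stops after 9 to 10 mm, its top 5 mm above the hub's top (cover_center 6.5 mm below hub_top).
- hub_top (a point): Top centre of the bearing hub (diameter 34), 60 mm above the bench, z up. The turntable is fixed, upside down on its wheel head (diameter 200, 12 thick). Its grey bell-shaped base opens upward round the hub as a well: rim 150 mm above the bench (three feet to 155), inner diameter 136 at the rim, about 85 mm at the cover; rim flange outer diameter 158.
- free_slot (a point): Empty slot of the rack: where the driver's axis goes, on the strip's top face 105 mm above the bench; z up. Open towards -x, 27 mm wide (y), mouth 34 mm before, closed end 31 mm behind the point. Strip 6 mm thick; prong ends turn up 7 mm at the mouth. The shank goes in, the driver's x along this y, shoulders on the prongs. Slots at y -75, +75, +150 mm are taken.
- rack: Hook rack, fixed: 333 mm long (y), strip top 105 mm above the bench, two uprights at the ends, free below the strip; origin on the bench below the strip; slots open to -x.
- tool_blue_center (a point): Hanging tool, blue handle; 125 mm long, shank and shoulders as the driver's, foot diameter 36; handle to 63 mm above the rack's strip. Point on its axis 2 mm below the strip's top. Leave alone.
- tool_green_center (a point): Hanging tool, green handle, as the blue one, foot diameter 52. Leave alone.
- tool_black_center (a point): Hanging tool, black handle, as the blue one, foot diameter 42. Leave alone.
- clay_figure_mid (a point): Small grey clay figure on a 50 mm wooden square, 100 mm high; point 40 mm up. Leave alone.
- pinch_pot_mid (a point): Terracotta bowl, diameter 76, height 55 mm; point 28 mm up. Leave alone.
- slip_jar_mid (a point): Blue jar with white cap, diameter 60, height 75 mm; point 38 mm up. Leave alone.
There are look-alikes about, which are no part of the job. What is shaped like the driver but orange, purple or red is not meant.

How it is judged:
On the way, in this order (a step that is already met when the one before it is completed fails the run):
1. the driver stands upright on its face on the bench, let go (angle between driver_center's own z axis and vertical below 0.06 rad and height (world z) of driver_center between 0.066 and 0.074 m and contact force between the fingers and driver below 0.2 N and linear speed of driver below 0.03 m/s), for 0.2 s.
2. the driver, held by its handle and upright, presses on the cover and has brought it home (z of cover_center in the frame of hub_top below -0.0045 m and angle between the z axis of cover_center and the z axis of hub_top, either way round below 0.06 rad and contact force between driver and cover above 1 N and contact force between the fingers and driver above 1 N and z of the grasp point in the frame of driver_center above -0.01 m and angle between driver_center's own z axis and vertical below 0.12 rad), for 0.1 s.
At the end, for the whole second after the job is handed in: Cover home (within 2 mm of fully down, level within 3.4 degrees). Driver hanging still in the empty slot by its shoulders: upright within 7 degrees, axis within 22 mm of the slot point, height within 5 mm. Hanging tools upright, within 15 mm of their start; other things within 30 mm (z of cover_center in the frame of hub_top below -0.0045 m and angle between the z axis of cover_center and the z axis of hub_top, either way round below 0.06 rad and horizontal distance between driver_center and free_slot below 0.022 m and z of driver_center in the frame of free_slot between 0.003 and 0.013 m and angle between each of driver_center, tool_blue_center, tool_green_center, tool_black_center's own z axis and vertical below 0.12 rad and linear speed of driver below 0.03 m/s and contact force between driver and rack above 0.5 N and distance of each of tool_blue_center, tool_green_center, tool_black_center from where it was at the start of the episode below 0.015 m and distance of each of clay_figure_mid, pinch_pot_mid, slip_jar_mid from where it was at the start of the episode below 0.03 m); the robot touches nothing.
It fails at once if the cover is rammed: more than 80 N between driver and cover (contact force between driver and cover above 80 N).
It fails at once if the gripper or arm pushes on the cover (contact force between any of the fingers, the arm and cover above 2 N).
It fails at once if a hanging tool is knocked: moved more than 30 mm or tipped over 20 degrees (distance of any of tool_blue_center, tool_green_center, tool_black_center from where it was at the start of the episode above 0.03 m or angle between any of tool_blue_center, tool_green_center, tool_black_center's own z axis and vertical above 0.35 rad).
It fails at once if another thing on the bench is shoved more than 30 mm (distance of any of clay_figure_mid, pinch_pot_mid, slip_jar_mid from where it was at the start of the episode above 0.03 m).
It also fails if it takes over 59 s, if anything falls off the work surface, if the arm or the gripper's body presses on something with over 40 N, if the wrist force passes 120 N, or if a joint passes its speed limit or range.

ROBOT

A 6-joint arm with a two-finger parallel gripper is mounted at the origin on the work surface. World frame = base frame: x ahead of the robot, y to its left, z up, the work surface at z = 0. Lengths are in m, angles in rad, forces in N, time in s.
With the tool pointing down it reaches from about 0.25 to 0.8 m from the base axis. Payload 8.5 kg.
Tool frame: the origin (TCP) lies between the finger pads; the fingertips stand 14 mm ahead of it and the grasp point (between the pads) lies 5 mm behind it; z points along the fingers, y is the line along which they close (so a half turn about z gives the same grasp; the last joint's range is limited). The gripper opens to 85 mm and grips with 20 to 120 N. Pads are 22 mm wide; open, the fingers measure 114 mm over their backs; the gripper's body (76 mm by 85 mm) begins 54 mm behind the grasp point. The pads swing forward as they close: fully open they stand 13 mm farther back than shut.
Start: joints at [-1.292, 0.238, -0.013, 1.319, 0, 1.571], TCP at [0.144, -0.505, 0.245] pointing down, gripper open.
Joint ranges: [-2.66, 2.66], [-1.03, 1.9], [-1.14, 1.46], [-1.82, 2.27], [-1.45, 1.34], [-3.14, 3.14]. Speed limits (rad/s): [2.22, 2.22, 2.79, 3.14, 3.14, 3.14].

INTERFACE

Orientations are given as a rotation vector (axis times angle).
In Python, from bench import robot, optics gives the robot as it stands. The module is installed in compiled form; this text tells all that it offers.
- The arm moves only by the tool arm_command, never from a script. Its argument "increments" is a list of rows, each a list of 5 numbers: the finger opening in cm, from 0 to 8.54, then the shift along the tool's x, y, z in cm, then the turn about the tool's z in degrees. A call has 1 to 12 rows; each row is the pose to reach, as a shift and turn from the pose commanded when the call began, along the tool's axes at that moment; what a row does not reach only later rows make up. A row lasts 1/12 s, in which the tool goes at most 41.7 mm and 7.16 degrees, less where a joint would pass 70% of its speed; a pose out of reach is approached as far as the arm can. A call with a gripper value outside its range is refused whole. The fingers move at their own pace and stop on an object; "grip_force" is the grip in N (left out, the last holds). Time passes only in rows, so rows that repeat a pose let the fingers close. It gives the time, the measured TCP pose, the force, the opening and the grip force at its end, in the units of the state.
- robot.get_state(): the state, without advancing time (a new reading comes with each control period).
- optics.capture(name): name is "side" or "top" or "wrist"; returns a dict with "color" (480x640x3 uint8, blue, green, red), "fovy" (degrees; the focal length in pixels is half the picture's height over the tangent of half this angle, whatever the lens; pixels are square), "cx", "cy" (the principal point, pixels), "k1" (the pictures are not rectified: a ray, as slopes to the right and down, at radius r is drawn at 1 + k1 r^2 times it, then the intrinsics apply), "eye" and "orientation" of the camera in the world. Camera axes: x right, y down, z forward; pixel columns grow to the right and rows downward; lengths in m; the calibration is good to about 2 mm. A picture is of the moment at which its call begins. There is no depth.
- robot.job_done(): hands the job in; it is judged then, once.
The state is a dict: "time_s": time; "q": joint angles; "qd": joint speeds; "effort": joint torques, N m; "tcp_pos": TCP position; "tool_rot": TCP orientation; "force": force on the tool from outside, world axes, zero at the start; "torque": the same for the moment, N m; "grip_width": opening from 0.0 (shut) to 1.0 (fully open); "grip_force": force on a finger pad.
Only numpy, scipy, OpenCV 4.12 (cv2) and the standard library are available. Lean on these libraries where they do the work, as an engineer would, in place of code of your own. Each camera call takes 0.05 s, during which the arm holds its last target. There are 200 camera calls.

## Working session

There is one attempt and no reset: what is moved stays moved. The work goes in short steps, Python scripts to look and compute and a tool call to move; the robot and the scene stay as the last step left them, time stands still between calls to the robot, and variables do not carry over. Pictures are saved under pics/ and viewed, at most 10 in all, crops included, and the job is handed in when it is done.

Besides the shell and the picture viewer there is one more tool, called by a JSON object that holds its "method" and its "body". arm_command: Moves the arm, as the interface text tells. Its arguments: {"type":"object","properties":{"increments":{"type":"array","items":{"type":"array","items":{"type":"number"}}},"grip_force":{"type":"number"}},"required":["increments"]}

```bash
mkdir -p pics; cat > h.py <<'E'
import numpy as np, cv2
from scipy.spatial.transform import Rotation as R
from bench import robot, optics
def rot(o):
    o=np.array(o,float)
    return R.from_rotvec(o).as_matrix() if o.size==3 else o.reshape(3,3)
def K(c):
    f=240/np.tan(np.radians(c['fovy'])/2); return f
def ray(c,u,v):
    f=K(c); d=np.array([(u-c['cx'])/f,(v-c['cy'])/f]); s=d.copy()
    for _ in range(20): s=d/(1+c['k1']*(s@s))
    w=rot(c['orientation'])@np.array([s[0],s[1],1]); return np.array(c['eye'],float),w/np.linalg.norm(w)
def plane(c,u,v,z):
    e,w=ray(c,u,v); return e+w*(z-e[2])/w[2]
def proj(c,p):
    q=rot(c['orientation']).T@(np.array(p)-c['eye']); s=q[:2]/q[2]; s=s*(1+c['k1']*(s@s)); return s*K(c)+[c['cx'],c['cy']]
def tri(c1,p1,c2,p2):
    e1,w1=ray(c1,*p1); e2,w2=ray(c2,*p2)
    t=np.linalg.lstsq(np.c_[w1,-w2],e2-e1,rcond=None)[0]
    a,b=e1+t[0]*w1,e2+t[1]*w2; return (a+b)/2,np.linalg.norm(a-b)
E
python3 - <<'E'
from h import *
for n in ['side','top','wrist']:
    c=optics.capture(n); cv2.imwrite(f'pics/{n}0.png',c['color']); print(n,{k:v for k,v in c.items() if k!='color'})
print(robot.get_state())
E
```

```text
side {'fovy': 45.013473659205935, 'cx': 316.5543826517765, 'cy': 227.3191903161785, 'k1': -0.009392893294539423, 'eye': array([-0.12406654,  0.69802882,  1.02468149]), 'orientation': array([-0.92934484,  2.51966587, -1.03504266])}
top {'fovy': 53.6314989687239, 'cx': 320.8458177672577, 'cy': 232.6234889303818, 'k1': -0.09501772610966971, 'eye': array([ 0.38798186, -0.02670171,  1.28358189]), 'orientation': array([-2.18045582,  2.16060643, -0.07021444])}
wrist {'fovy': 69.89336023443917, 'cx': 317.98846355571595, 'cy': 236.94390285768037, 'k1': -0.0626035917978867, 'eye': array([ 0.21415767, -0.48495464,  0.37406233]), 'orientation': array([ 2.3156199 , -1.74765044, -0.25476107])}
{'time_s': 0.15, 'q': array([-1.29201318e+00,  2.38678264e-01, -1.40679601e-02,  1.31918018e+00,
        3.73781455e-06,  1.57076595e+00]), 'qd': array([-0.0005207 , -0.00261208,  0.0019812 , -0.00054191, -0.00108731,
        0.0006624 ]), 'effort': array([ 2.71391809e-04, -5.39077985e+01,  3.46597981e+01,  1.45210029e-02,
        1.23224154e-04,  6.53507371e-06]), 'tcp_pos': array([ 0.14439171, -0.50444357,  0.24480391]), 'tool_rot': array([-3.11000604e+00, -4.36386487e-01,  2.40708530e-04]), 'force': array([ 0.07465363, -0.82226928,  0.28953352]), 'torque': array([-0.00842831,  0.05871272,  0.00578096]), 'grip_force': 0.0, 'grip_width': 0.9946668702047805}
```

View pics/top0.png

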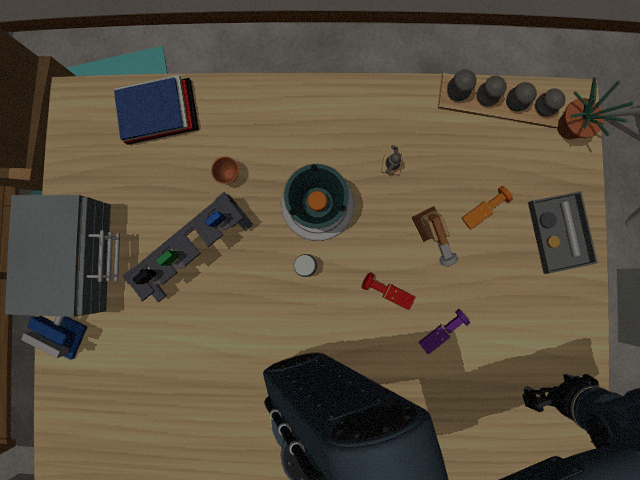

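View pics/side0.png

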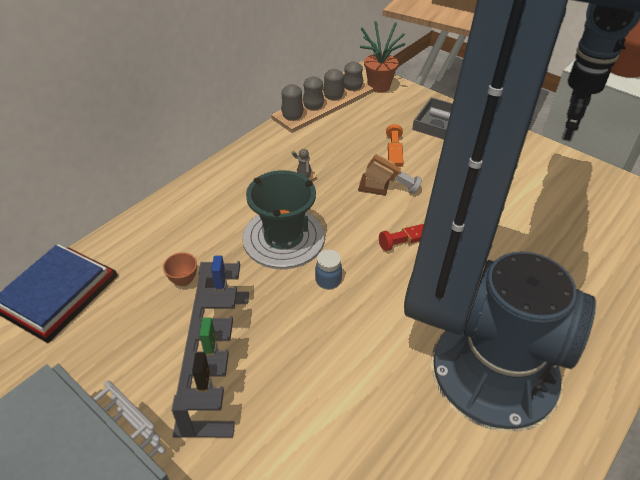

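The top view shows the driver in its rest with its foot at about (448,258) and its handle at about (432,222). The cover is at (317,201). The rack runs from (140,285) to (240,205), with its free slot near (195,238). The side view shows the same layout, with the slots opening towards the robot.

```bash
python3 - <<'E'
from h import *
im=cv2.imread('pics/top0.png'); 
a=cv2.resize(im[190:280,400:470],None,fx=5,fy=5,interpolation=cv2.INTER_CUBIC)
b=cv2.resize(im[185:305,120:260],None,fx=3,fy=3,interpolation=cv2.INTER_CUBIC)
o=np.zeros((450,780,3),np.uint8); o[:450,:350]=a; o[:360,360:780]=b
cv2.imwrite('pics/crop0.png',o)
c=optics.capture('top')
hsv=cv2.cvtColor(im,cv2.COLOR_BGR2HSV)
m=cv2.inRange(hsv,(5,150,120),(20,255,255))[180:225,295:340]
M=cv2.moments(m,True); u,v=M['m10']/M['m00']+295,M['m01']/M['m00']+180
print('cover',u,v,M['m00'],plane(c,u,v,.0745))
for n,u,v,z in [('foot',448,258,.025),('shank',441,243,.04),('handle',433,222,.07),('slot',195,238,.105),('blue',215,216,.168),('green',166,258,.168),('black',146,276,.168),('jar',305,265,.075),('fig',392,160,.06),('pot',225,170,.05)]: print(n,plane(c,u,v,z).round(3))
for n,lo,hi in [('blue',(105,120,60),(125,255,255)),('green',(50,120,40),(75,255,255))]:
    m=cv2.inRange(hsv,lo,hi)[185:305,120:260]; k,l,s,ce=cv2.connectedComponentsWithStats(m); i=1+s[1:,4].argmax(); uv=ce[i]+[120,185]; print(n,uv,s[i],plane(c,*uv,.168))
s=robot.get_state(); T=rot(s['tool_rot']); w=optics.capture('wrist'); print(T.round(3)); print('cam in tool',T.T@(w['eye']-s['tcp_pos']),(T.T@rot(w['orientation'])).round(3))
E
```

```text
cover 316.6351931330472 200.068669527897 233.0 [0.57197409 0.00722547 0.0745    ]
foot [ 0.427 -0.342  0.025]
shank [ 0.466 -0.32   0.04 ]
handle [ 0.518 -0.293  0.07 ]
slot [0.469 0.312 0.105]
blue [0.518 0.247 0.168]
green [0.416 0.363 0.168]
black [0.373 0.411 0.168]
jar [0.405 0.035 0.075]
fig [ 0.682 -0.189  0.06 ]
pot [0.655 0.253 0.05 ]
blue [212.16666667 217.6754386 ] [ 85  26  16  15 114] [0.51392294 0.2535522  0.168     ]
green [163.66086957 257.26086957] [ 36  65  16  15 115] [0.41813054 0.36862665 0.168     ]
[[ 0.961  0.275 -0.   ]
 [ 0.275 -0.961  0.001]
 [ 0.    -0.001 -1.   ]]
cam in tool [ 0.07242669  0.00035057 -0.12930671] [[-0.001 -0.959 -0.284]
 [ 1.    -0.001  0.   ]
 [-0.    -0.284  0.959]]
```

View pics/crop0.png

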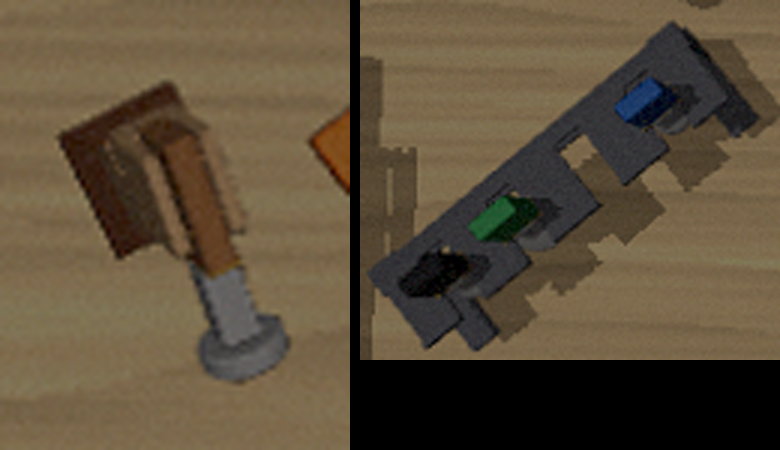

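The crop shows the driver's shoulder edge at about (444,244) and the handle end at about (434,216). It also shows the free slot between blue and green, with its closed end at about (193,235) and its mouth near (203,247).

```bash
cat >> h.py <<'E'
def goto(p,xdir=None,s=None):
    "shift (cm, tool axes) and turn (deg) to bring TCP to p with tool x along world angle xdir(deg)"
    s=s or robot.get_state(); T=rot(s['tool_rot']); d=T.T@(np.array(p)-s['tcp_pos'])*100
    a=np.degrees(np.arctan2(T[1,0],T[0,0])); t=0 if xdir is None else -((xdir-a+180)%360-180)
    return d.round(2),round(t,1),'now ang',round(a,1),'tcp',s['tcp_pos'].round(4)
E
python3 - <<'E'
from h import *
c=optics.capture('top')
p1=plane(c,444,244.4,.066);p2=plane(c,434,216,.099);print(p1,p2,np.linalg.norm((p2-p1)[:2]),np.degrees(np.arctan2(*(p2-p1)[1::-1])))
d=(p2-p1)[:2]/np.linalg.norm((p2-p1)[:2]); a=np.degrees(np.arctan2(d[1],d[0]))
# p1: s=62,x=-20: horiz from face centre = 62cos25-20sin25
f=p1[:2]-d*(62*.9063-20*.4226)/1000; g=f+d*.0408; print('face',f,'grip',g)
print(goto([*g,.20],a))
E
```

```text
[ 0.46101765 -0.32153887  0.066     ] [ 0.5303651  -0.28904621  0.099     ] 0.07658225887524144 25.10538364281572
face [ 0.41778896 -0.34179362] grip [ 0.45473455 -0.32448281]
(array([34.79, -8.77,  4.51]), np.float64(-9.1), 'now ang', np.float64(16.0), 'tcp', array([ 0.1444, -0.5046,  0.2451]))
```

{"method": "arm_command", "body": {"increments": [[8.5, 3.2, -0.8, 0.4, -0.9], [8.5, 6.4, -1.6, 0.8, -1.8], [8.5, 9.6, -2.4, 1.2, -2.7], [8.5, 12.8, -3.2, 1.6, -3.6], [8.5, 16, -4, 2, -4.5], [8.5, 19.2, -4.8, 2.4, -5.4], [8.5, 22.4, -5.6, 2.9, -6.3], [8.5, 25.6, -6.4, 3.3, -7.2], [8.5, 28.8, -7.3, 3.7, -8.1], [8.5, 32, -8.1, 4.1, -9.1], [8.5, 34.8, -8.8, 4.5, -9.1], [8.5, 34.8, -8.8, 4.5, -9.1]]}}

```text
time_s: 1.3
tcp_pos: [0.4584, -0.3218, 0.1992]
tool_rot: [-3.064, -0.687, -0.001]
force: [-0.0, 0.5, 0.3]
grip_width: 0.996
grip_force: 0.0
```

```bash
python3 - <<'E'
from h import *
c=optics.capture('wrist'); cv2.imwrite('pics/w1.png',c['color']); s=robot.get_state(); print(s['tcp_pos'],s['q'],s['force'],s['time_s'])
E
```

```text
[ 0.45654168 -0.3227541   0.19947111] [-6.15536564e-01  3.15468135e-01 -2.35452142e-02  1.23282586e+00
  3.02707053e-04  2.08495889e+00] [ 0.50461572 -0.84594755  0.59200741] 1.35
```

View pics/w1.png

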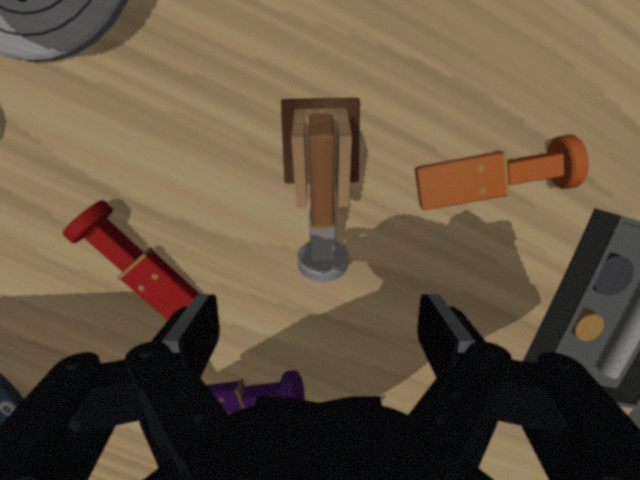

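The wrist view shows the driver nearly upright in the picture: handle end at (320,116), shoulder at (322,227), foot ring centre at about (323,260). It is well aligned with the fingers.

```bash
python3 - <<'E'
from h import *
c=optics.capture('wrist'); s=robot.get_state()
p1=plane(c,322,227,.066);p2=plane(c,320.5,116.5,.099);p3=plane(c,323,259,.0277)
d=(p2-p1)[:2]; a=np.degrees(np.arctan2(d[1],d[0])); print(p1,p2,p3,np.linalg.norm(d),a)
d/=np.linalg.norm(d); f1=p1[:2]-d*.04774; f3=p3[:2]-d*.0127; print('face',f1,f3)
g=(f1+f3)/2+d*.0408; print(g,goto([*g,.036],a)); print(goto([*g,.1],a))
E
```

```text
[ 0.46036971 -0.32474855  0.066     ] [ 0.53351433 -0.28859786  0.099     ] [ 0.42386904 -0.3435599   0.0277    ] 0.08159049492261965 26.300229692753554
face [ 0.41757153 -0.34590094] [ 0.41248369 -0.34918695]
[ 0.45160418 -0.3294665 ] (array([-0.58,  0.39, 16.38]), np.float64(-1.1), 'now ang', np.float64(25.2), 'tcp', array([ 0.4554, -0.3235,  0.1998]))
(array([-0.59,  0.39,  9.98]), np.float64(-1.1), 'now ang', np.float64(25.2), 'tcp', array([ 0.4554, -0.3235,  0.1998]))
```

{"method": "arm_command", "body": {"increments": [[8.5, -0.3, 0.2, 3, -1], [8.5, -0.6, 0.4, 6, -1], [8.5, -0.6, 0.4, 9, -1], [8.5, -0.6, 0.4, 11.5, -1], [8.5, -0.6, 0.4, 14, -1], [8.5, -0.6, 0.4, 16, -1], [8.5, -0.6, 0.4, 16.4, -1], [8.5, -0.6, 0.4, 16.4, -1], [6, -0.6, 0.4, 16.4, -1], [4, -0.6, 0.4, 16.4, -1], [3, -0.6, 0.4, 16.4, -1], [2.5, -0.6, 0.4, 16.4, -1]], "grip_force": 40}}

```text
time_s: 2.4
tcp_pos: [0.4516, -0.331, 0.0375]
tool_rot: [3.059, 0.708, 0.002]
force: [1.2, 0.6, 0.2]
grip_width: 0.449
grip_force: 0.0
```

```bash
python3 - <<'E'
from h import *
c=optics.capture('wrist'); cv2.imwrite('pics/w2.png',c['color']); s=robot.get_state(); print(s['tcp_pos'],s['force'],s['time_s'],s['grip_width'])
E
```

```text
[ 0.4515268  -0.3307931   0.03725533] [-0.91007279  0.45682125 -0.99867914] 2.45 0.3563266230678792
```

View pics/w2.png

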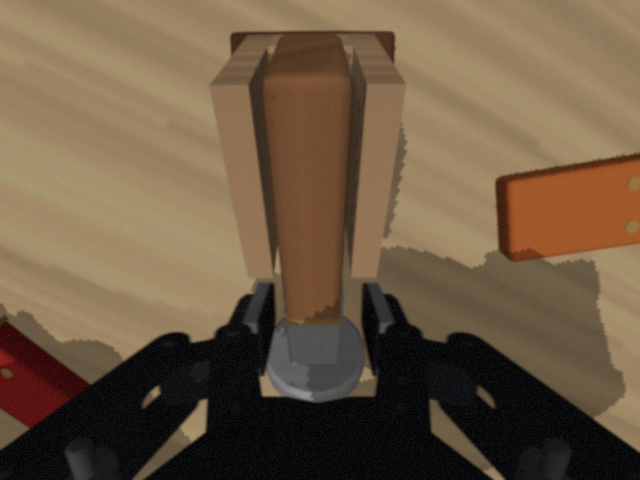

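The open fingers straddle the shank. The shoulder edge is at (315,322) and the foot centre at about (316,360), so it is well centred.

```bash
python3 - <<'E'
from h import *
c=optics.capture('wrist'); s=robot.get_state(); T=rot(s['tool_rot'])
for u,v,z in [(315,322,.066),(272,81,.099-.0),(347,81,.099)]:
    p=plane(c,u,v,z); print(p, (T.T@(p-s['tcp_pos'])*1000).round(1))
print(proj(c,s['tcp_pos']),proj(c,s['tcp_pos']-.005*T[:,2]))
E
```

```text
[ 0.46301158 -0.3244106   0.066     ] [ 13.2  -0.5 -29. ]
[ 0.52168091 -0.28744466  0.099     ] [ 82.1  -7.9 -61.9]
[ 0.52769397 -0.29980401  0.099     ] [ 82.1   5.9 -61.9]
[316.81829952 313.94138034] [316.78722605 320.01109727]
```

{"method": "arm_command", "body": {"increments": [[1.8, 0, 0, 0, 0], [1.8, 0, 0, 0, 0], [1.8, 0, 0, 0, 0], [1.8, 0, 0, 0, 0]], "grip_force": 40}}

```text
time_s: 2.83
tcp_pos: [0.4513, -0.3309, 0.0369]
tool_rot: [3.06, 0.709, 0.001]
force: [-1.9, -0.2, 6.4]
grip_width: 0.254
grip_force: 41.8
```

{"method": "arm_command", "body": {"increments": [[1.8, 0, 0, -2, 0], [1.8, 0, 0, -4.5, 0], [1.8, 0, 0, -8, 0], [1.8, -1.5, 0.9, -9, 0], [1.8, -4, 2.5, -9, 0], [1.8, -7, 4.2, -9, 0], [1.8, -10, 6, -9, 0], [1.8, -13, 7.6, -8, 0], [1.8, -14.3, 8.5, -6, 0], [1.8, -14.3, 8.5, -4, 0], [1.8, -14.3, 8.5, -2.5, 0], [1.8, -14.3, 8.5, -2, 0]]}}

```text
time_s: 3.83
tcp_pos: [0.3583, -0.4684, 0.0531]
tool_rot: [-3.056, -0.706, 0.003]
force: [-0.8, 0.5, -5.0]
grip_width: 0.247
grip_force: 40.7
```

```bash
python3 - <<'E'
from h import *
c=optics.capture('wrist'); t=optics.capture('top'); s=robot.get_state(); print(s['tcp_pos'],s['force'],s['time_s'],s['grip_width'],s['grip_force'])
u,v=proj(t,s['tcp_pos']).astype(int); print(u,v)
a=cv2.resize(t['color'][v-50:v+50,u-60:u+60],None,fx=3.5,fy=3.5,interpolation=cv2.INTER_CUBIC)
o=np.zeros((480,800,3),np.uint8); o[:350,:420]=a; o[:360,420:780]=cv2.resize(c['color'],(480,360))[:,60:420]
cv2.imwrite('pics/m3.png',o)
E
```

```text
[ 0.35930642 -0.46867757  0.05488344] [-0.36257078 -0.12426852 -3.40932229] 3.9333 0.25252029362206935 40.67849099636078
499 284
```

View pics/m3.png

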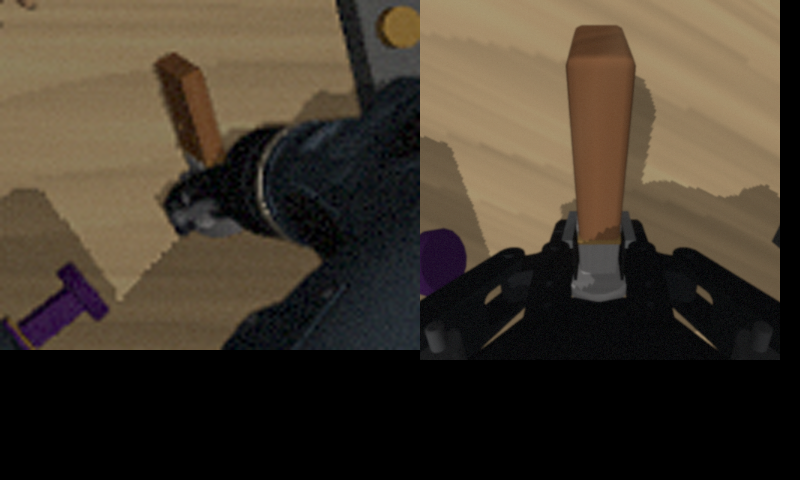

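The driver is held cleanly by the shank, with the handle pointing away and no slip. Next I'll put the foot edge on the bench and swing the handle down.

{"method": "arm_command", "body": {"increments": [[1.8, 0, 0, 0.9, 0], [1.8, 0, 0, 1.6, 0], [1.8, 0, 0, 1.8, 0], [1.8, 0.2, 0, 1.95, 0], [1.8, 0.45, 0, 2.1, 0], [1.8, 0.7, 0, 2.3, 0], [1.8, 0.9, 0, 2.5, 0], [1.8, 1.1, 0, 2.65, 0], [1.8, 1.3, 0, 2.85, 0], [1.8, 1.5, 0, 3.05, 0], [1.8, 1.5, 0, 3.15, 0], [1.8, 1.5, 0, 3.15, 0]], "grip_force": 25}}

```text
time_s: 4.93
tcp_pos: [0.3744, -0.4633, 0.0265]
tool_rot: [3.059, 0.709, 0.002]
force: [-1.8, 2.9, 9.6]
grip_width: 0.249
grip_force: 42.9
```

```bash
python3 - <<'E'
from h import *
c=optics.capture('wrist'); s=robot.get_state(); print(s['tcp_pos'],s['force'],s['time_s'],s['grip_width'],s['grip_force'])
cv2.imwrite('pics/w4.png',c['color'])
E
```

```text
[ 0.37435284 -0.46326084  0.02649069] [-0.75576724  4.01120114  8.96585614] 4.9833 0.25401146710175104 42.858277559280396
```

View pics/w4.png

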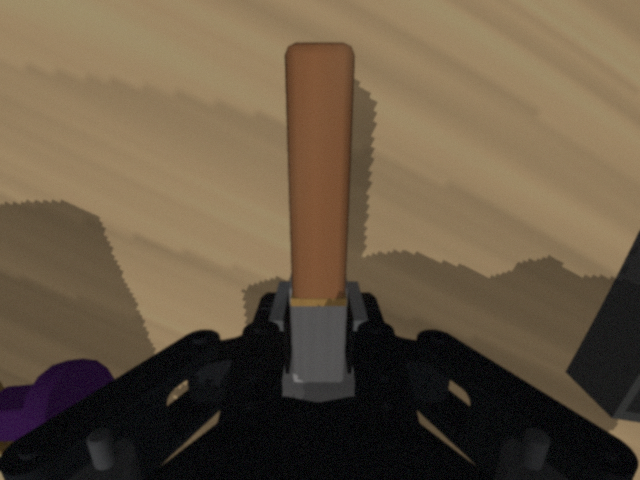

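The handle now lies nearly level on the bench, with its far end at (320,45) and shoulder at (320,300). I'll release, rise and re-image.

{"method": "arm_command", "body": {"increments": [[2.6, 0, 0, 0, 0], [3.2, 0, 0, 0, 0], [4.5, 0, 0, 0, 0], [5, 0, 0, 0, 0], [5, 0, 0, -1, 0], [5, 0, 0, -3.5, 0], [5, 0, 0, -7, 0], [5, 2, 0, -10, 0], [5, 3, 0, -12, 0], [5, 3, 0, -12, 0], [5, 3, 0, -12, 0]]}}

```text
time_s: 5.9
tcp_pos: [0.4014, -0.4503, 0.1466]
tool_rot: [3.058, 0.709, 0.002]
force: [-0.7, 0.1, -0.9]
grip_width: 0.585
grip_force: 0.0
```

```bash
python3 - <<'E'
from h import *
c=optics.capture('wrist'); s=robot.get_state(); print(s['tcp_pos'],s['force'],s['time_s'],s['grip_width'],s['grip_force'])
cv2.imwrite('pics/w5.png',c['color'])
E
```

```text
[ 0.40044648 -0.44984077  0.14521089] [-1.69936255  0.65344475 -0.31723504] 5.95 0.5849272394918963 0.0
```

View pics/w5.png

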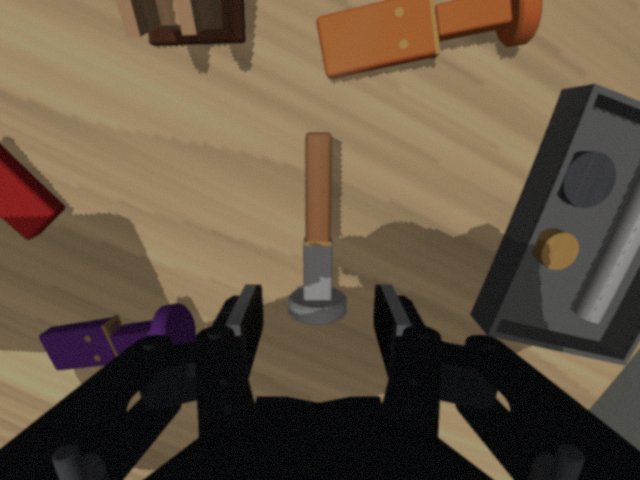

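The driver now lies free on its edge: handle end at (318,133), shoulder at (318,243), foot at (318,306).

```bash
python3 - <<'E'
from h import *
c=optics.capture('wrist'); s=robot.get_state(); T=rot(s['tool_rot'])
for u,v,z in [(318.5,133,.041),(318,243,.044),(318,300,.034),(317.5,304,.046)]:
    p=plane(c,u,v,z); print(p.round(4), (T.T@(p-s['tcp_pos'])*1000).round(1))
print(goto([0.4,-.45,.0],None))
E
```

```text
[ 0.4673 -0.418   0.041 ] [ 74.4   1.4 103.3]
[ 0.4002 -0.4504  0.044 ] [-1.000e-01  1.000e+00  1.003e+02]
[ 0.3558 -0.4722  0.034 ] [-49.5   1.  110.4]
[ 0.3582 -0.4706  0.046 ] [-46.7   0.6  98.4]
(array([-1.000e-02,  5.000e-02,  1.443e+01]), 0, 'now ang', np.float64(26.1), 'tcp', array([ 0.3999, -0.4496,  0.1443]))
```

{"method": "arm_command", "body": {"increments": [[5, 2.4, 0.1, 2, 0], [5, 4.8, 0.1, 5, 0], [5, 4.8, 0.1, 8, 0], [5, 4.8, 0.1, 10.5, 0], [5, 4.8, 0.1, 12, 0], [5, 4.8, 0.1, 12.1, 0], [4, 4.8, 0.1, 12.1, 0], [3, 4.8, 0.1, 12.1, 0], [2, 4.8, 0.1, 12.1, 0], [1.4, 4.8, 0.1, 12.1, 0], [1.4, 4.8, 0.1, 12.1, 0], [1.4, 4.8, 0.1, 12.1, 0]], "grip_force": 25}}

```text
time_s: 7.0
tcp_pos: [0.4444, -0.4304, 0.025]
tool_rot: [3.059, 0.708, 0.001]
force: [-0.9, 0.3, 5.7]
grip_width: 0.205
grip_force: 26.2
```

```bash
python3 - <<'E'
from h import *
c=optics.capture('wrist'); s=robot.get_state(); print(s['tcp_pos'],s['force'],s['time_s'],s['grip_width'],s['grip_force'])
E
```

```text
[ 0.44437611 -0.43038061  0.02503705] [-0.84026266 -0.25098154  6.33695778] 7.05 0.20697012953266483 26.192830502986908
```

{"method": "arm_command", "body": {"increments": [[1.4, -0.3, 0, -1.0, 0], [1.4, -0.7, 0, -1.9, 0], [1.4, -1.1, 0, -2.8, 0], [1.4, -1.6, 0, -3.7, 0], [1.4, -2.2, 0, -4.5, 0], [1.4, -2.9, 0, -5.2, 0], [1.4, -3.6, 0, -5.9, 0], [1.4, -4.4, 0, -6.5, 0], [1.4, -5.3, 0, -7.1, 0], [1.4, -6.2, 0, -7.6, 0], [1.4, -7.1, 0, -8.0, 0], [1.4, -8.0, 0, -8.3, 0]]}}

```text
time_s: 8.05
tcp_pos: [0.3712, -0.4653, 0.1072]
tool_rot: [3.061, 0.708, -0.0]
force: [0.7, 0.8, -4.4]
grip_width: 0.207
grip_force: 24.9
```

{"method": "arm_command", "body": {"increments": [[1.4, -0.9, 0, -0.2, 0], [1.4, -1.9, 0, -0.4, 0], [1.4, -2.9, 0, -0.4, 0], [1.4, -3.9, 0, -0.4, 0], [1.4, -4.9, 0, -0.3, 0], [1.4, -5.8, 0, -0.1, 0], [1.4, -5.8, 0, -0.1, 0], [1.4, -5.8, 0, -0.1, 0]]}}

```text
time_s: 8.72
tcp_pos: [0.3194, -0.4904, 0.1074]
tool_rot: [-3.06, -0.707, -0.0]
force: [0.4, -0.2, -4.2]
grip_width: 0.204
grip_force: 24.9
```

```bash
python3 - <<'E'
from h import *
c=optics.capture('wrist'); t=optics.capture('side'); s=robot.get_state(); print(s['tcp_pos'],s['force'],s['time_s'],s['grip_width'],s['grip_force'])
u,v=proj(t,s['tcp_pos']).astype(int); print(u,v)
o=np.zeros((480,800,3),np.uint8); u0=min(max(u-60,0),520); v0=max(v-50,0); a=t['color'][v0:v0+100,u0:u0+120]; a=cv2.resize(a,None,fx=3,fy=3); o[:a.shape[0],:a.shape[1]]=a; o[:480,360:800]=c['color'][:,100:540]
cv2.imwrite('pics/m6.png',o)
E
```

```text
[ 0.32022454 -0.49025955  0.10767868] [-0.03276645  0.57194933 -4.8236204 ] 8.8167 0.2067930874348269 24.89651083946228
484 148
```

View pics/m6.png

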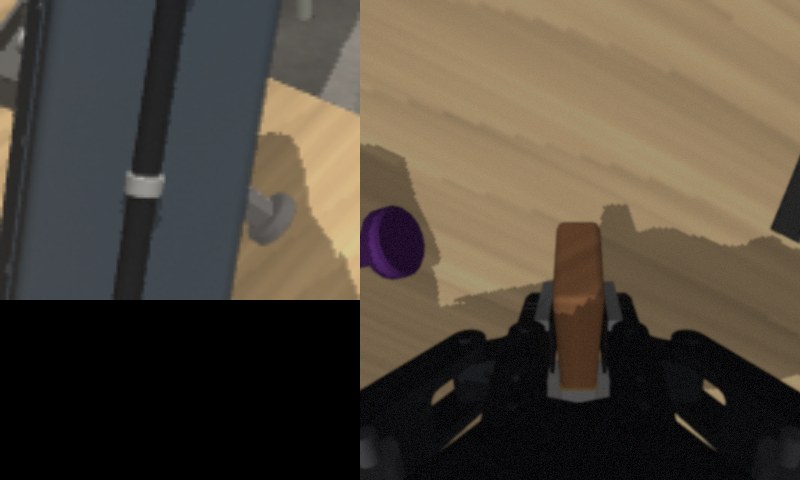

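The driver came up level, so pad friction stopped it from pivoting. The crop shows its handle end at (578,225) and shoulder at (578,390). I'll try the minimum grip force with a small upward jerk, checking the result with numbers only.

{"method": "arm_command", "body": {"increments": [[1.4, 0, 0, -1.5, 0], [1.4, 0, 0, -2.5, 0], [1.4, 0, 0, -2.5, 0], [1.4, 0, 0, -1.5, 0], [1.4, 0, 0, -2.5, 0], [1.4, 0, 0, -2.5, 0], [1.4, 0, 0, -2.5, 0]], "grip_force": 20}}

```text
time_s: 9.4
tcp_pos: [0.3201, -0.4904, 0.1328]
tool_rot: [3.061, 0.709, 0.0]
force: [-0.2, -0.4, -4.4]
grip_width: 0.208
grip_force: 25.7
```

```bash
cat >> h.py <<'E'
def wood(im):
    hsv=cv2.cvtColor(cv2.medianBlur(im,5),cv2.COLOR_BGR2HSV)
    m=cv2.inRange(hsv,(5,115,30),(14,230,220)); m[:, :200]=0; m[:,440:]=0
    k,l,s,ce=cv2.connectedComponentsWithStats(m); i=1+s[1:,4].argmax(); return l==i,s[i]
def rows(im,step=15):
    m,s=wood(im); print('bbox',s)
    for r in range(s[1]+2,s[1]+s[3],step):
        w=np.where(m[r])[0]
        if len(w): print(r,w.min(),w.max(),end=' | ')
    print()
def st():
    s=robot.get_state(); print(s['tcp_pos'].round(4),'F',s['force'].round(1),'t',round(s['time_s'],2),'w',round(s['grip_width']*85.4,1),'gf',round(s['grip_force'],1)); return s
E
python3 - <<'E'
from h import *
im=cv2.imread('pics/w4.png'); hsv=cv2.cvtColor(im,cv2.COLOR_BGR2HSV)
for v,u in [(100,320),(200,320),(280,320),(100,200),(240,420),(300,200)]: print(hsv[v,u],end=' ')
print(); rows(im,40)
rows(cv2.imread('pics/w5.png'),30)
c=optics.capture('wrist'); st(); rows(c['color'])
E
```

```text
[ 12 140 124] [ 12 141 123] [ 13 139 123] [ 18  93 146] [ 17  97 145] [ 18  96 151] 
bbox [  285    43    69   257 15436]
45 292 347 | 85 286 352 | 125 287 351 | 165 289 350 | 205 290 348 | 245 291 346 | 285 293 343 | 
bbox [ 316    0  120   79 7113]
2 374 428 | 32 318 432 | 62 323 409 | 
[ 0.32   -0.4904  0.1327] F [-1.1 -0.5 -4.6] t 9.45 w 17.6 gf 25.7
bbox [ 292  221   53  149 6704]
223 300 336 | 238 296 341 | 253 296 341 | 268 295 342 | 283 294 342 | 298 293 343 | 313 292 344 | 328 296 341 | 343 297 339 | 358 301 335 |
```

The readings show the driver pivoted to about 40° and then stuck. I'll lower it close to the bench and ease the grip by small opening steps so gravity can swing it upright.

{"method": "arm_command", "body": {"increments": [[1.5, 0, 0, 0.8, 0], [1.6, 0, 0, 1.6, 0], [1.65, 0, 0, 1.6, 0], [1.7, 0, 0, 1.6, 0]], "grip_force": 20}}

```text
time_s: 9.78
tcp_pos: [0.3196, -0.4897, 0.1157]
tool_rot: [-3.059, -0.708, 0.001]
force: [-0.1, 0.1, -5.2]
grip_width: 0.206
grip_force: 25.7
```

```bash
python3 - <<'E'
from h import *
c=optics.capture('wrist'); st(); rows(c['color'])
E
```

```text
[ 0.3198 -0.4901  0.1162] F [ 0.3  0.3 -5.6] t 9.83 w 18.0 gf 25.7
bbox [ 292  221   53  149 6688]
223 299 336 | 238 296 341 | 253 295 341 | 268 294 342 | 283 294 342 | 298 293 342 | 313 292 342 | 328 295 341 | 343 297 339 | 358 301 335 |
```

{"method": "arm_command", "body": {"increments": [[1.75, 0, 0, 0, 0], [1.8, 0, 0, 0, 0]]}}

```text
time_s: 10.0
tcp_pos: [0.32, -0.4907, 0.1171]
tool_rot: [3.06, 0.708, -0.0]
force: [0.5, 0.6, -0.6]
grip_width: 0.211
grip_force: 0.0
```

{"method": "arm_command", "body": {"increments": [[1.85, 0, 0, 0, 0]]}}

```text
time_s: 10.08
tcp_pos: [0.3202, -0.4909, 0.1175]
tool_rot: [3.059, 0.708, 0.0]
force: [0.5, 0.3, 0.1]
grip_width: 0.216
grip_force: 0.0
```

```bash
python3 - <<'E'
from h import *
c=optics.capture('wrist'); st(); rows(c['color'])
E
```

```text
[ 0.3203 -0.4908  0.1175] F [ 0.1 -0.3  0.8] t 10.13 w 18.5 gf 0.0
bbox [ 295  204   48  131 5223]
206 302 335 | 221 298 339 | 236 298 339 | 251 298 340 | 266 297 340 | 281 295 341 | 296 298 339 | 311 301 335 | 326 303 333 |
```

{"method": "arm_command", "body": {"increments": [[1.4, 1.0, 0, 1.0, 0], [1.4, 1.0, 0, 1.2, 0], [1.4, 1.0, 0, 1.2, 0]], "grip_force": 20}}

```text
time_s: 10.38
tcp_pos: [0.3292, -0.4852, 0.1038]
tool_rot: [-3.059, -0.71, 0.001]
force: [-0.6, -0.2, -0.6]
grip_width: 0.165
grip_force: 0.0
```

```bash
python3 - <<'E'
from h import *
c=optics.capture('wrist'); st(); rows(c['color'])
E
```

```text
[ 0.3291 -0.4854  0.1042] F [0.9 0.6 0.6] t 10.43 w 14.0 gf 0.0
bbox [ 305  119   32  134 4020]
121 307 334 | 136 305 334 | 151 305 336 | 166 305 336 | 181 305 336 | 196 305 335 | 211 305 333 | 226 306 335 | 241 306 335 |
```

```bash
python3 - <<'E'
from h import *
c=optics.capture('wrist'); s=st(); T=rot(s['tool_rot']); rows(c['color'],20)
m,b=wood(c['color'])
for u,v,z in [(320,b[1],.041),(320.5,b[1]+b[3],.045)]:
    p=plane(c,u,v,z); print(p.round(4),(T.T@(p-s['tcp_pos'])*1000).round(1))
for v in range(250,330,6): print(v,cv2.cvtColor(c['color'],cv2.COLOR_BGR2HSV)[v,320],end=' ')
E
```

```text
[ 0.3291 -0.4857  0.1045] F [ 0.3  0.5 -0.3] t 10.48 w 13.9 gf 0.0
bbox [ 305  119   32  133 3976]
121 306 334 | 141 305 336 | 161 305 333 | 181 305 336 | 201 305 333 | 221 305 335 | 241 306 335 | 
[ 0.4025 -0.4511  0.041 ] [81.1  1.3 63.5]
[ 0.3365 -0.4838  0.045 ] [ 7.5  1.6 59.5]
250 [ 13 145 132] 256 [ 17  84 115] 262 [170   8  91] 268 [ 0  6 89] 274 [ 0  5 95] 280 [15 11 90] 286 [ 8 11 93] 292 [15 11 92] 298 [174  10 122] 304 [15  6 90] 310 [15 11 89] 316 [165  11  89] 322 [30 10 53] 328 [38 18 56]
```

{"method": "arm_command", "body": {"increments": [[5, 2.5, 0.1, 0, 0], [5, 5, 0.1, 0, 0], [5, 7.5, 0.1, 1.5, 0], [5, 7.5, 0.1, 4, 0], [5, 7.5, 0.1, 6.5, 0], [5, 7.5, 0.1, 7.1, 0], [4, 7.5, 0.1, 7.1, 0], [3, 7.5, 0.1, 7.1, 0], [2, 7.5, 0.1, 7.1, 0], [1.4, 7.5, 0.1, 7.1, 0], [1.4, 7.5, 0.1, 7.1, 0], [1.4, 7.5, 0.1, 7.1, 0]], "grip_force": 20}}

```text
time_s: 11.48
tcp_pos: [0.3972, -0.4549, 0.0353]
tool_rot: [3.058, 0.708, 0.002]
force: [-1.2, 0.0, 8.1]
grip_width: 0.206
grip_force: 24.5
```

```bash
python3 - <<'E'
from h import *
c=optics.capture('wrist'); s=st(); rows(c['color'])
E
```

```text
[ 0.3972 -0.4549  0.0353] F [-0.6 -0.1  6.9] t 11.53 w 17.2 gf 24.5
bbox [ 296  273   45  130 5105]
275 303 332 | 290 299 336 | 305 297 339 | 320 297 339 | 335 298 339 | 350 298 338 | 365 298 337 | 380 298 337 | 395 300 337 |
```

{"method": "arm_command", "body": {"increments": [[1.4, -0.5, 0, -1.4, 0], [1.4, -1.1, 0, -2.7, 0], [1.4, -1.8, 0, -3.9, 0], [1.4, -2.7, 0, -5.1, 0], [1.4, -3.7, 0, -6.1, 0], [1.4, -4.8, 0, -7.1, 0], [1.4, -6, 0, -7.9, 0], [1.4, -7.2, 0, -8.6, 0], [1.4, -8.6, 0, -9.2, 0], [1.4, -9.9, 0, -9.6, 0], [1.4, -11.4, 0, -9.9, 0], [1.4, -12.8, 0, -10, 0]]}}

```text
time_s: 12.53
tcp_pos: [0.2806, -0.5113, 0.1351]
tool_rot: [3.059, 0.708, 0.001]
force: [1.3, 1.3, 7.3]
grip_width: 0.206
grip_force: 24.8
```

```bash
python3 - <<'E'
from h import *
c=optics.capture('wrist'); s=st(); rows(c['color'],12)
E
```

```text
[ 0.2787 -0.5122  0.1351] F [-0.5  1.1  9.7] t 12.58 w 17.7 gf 25.2
bbox [ 296  222   46   99 4227]
224 299 333 | 236 297 337 | 248 297 340 | 260 297 339 | 272 297 338 | 284 297 339 | 296 296 340 | 308 296 340 | 320 298 337 |
```

{"method": "arm_command", "body": {"increments": [[1.4, -0.8, 0, 0, 0], [1.4, -1.5, 0, 0.0, 0], [1.4, -2.2, 0, 0.1, 0], [1.4, -2.9, 0, 0.2, 0], [1.4, -3.6, 0, 0.35, 0], [1.4, -4.3, 0, 0.5, 0], [1.4, -4.3, 0, 0.5, 0]]}}

```text
time_s: 13.17
tcp_pos: [0.241, -0.5304, 0.1295]
tool_rot: [3.06, 0.706, -0.002]
force: [-1.0, -0.0, 7.4]
grip_width: 0.203
grip_force: 26.6
```

```bash
python3 - <<'E'
from h import *
c=optics.capture('wrist'); s=st(); rows(c['color'],8); T=rot(s['tool_rot'])
for x in(-20,0,20): print(proj(c,s['tcp_pos']+T@np.array([x,0,-12])/1000).round(0),end=' ')
E
```

```text
[ 0.2412 -0.5303  0.1295] F [-0.5 -0.6  8.3] t 13.22 w 17.6 gf 26.6
bbox [ 294  201   49  126 5358]
203 305 328 | 211 303 333 | 219 301 335 | 227 297 338 | 235 295 340 | 243 294 341 | 251 296 341 | 259 294 339 | 267 297 341 | 275 295 341 | 283 296 340 | 291 296 340 | 299 295 341 | 307 295 341 | 315 295 341 | 323 297 339 | 
[317. 372.] [317. 329.] [317. 282.]
```

{"method": "arm_command", "body": {"increments": [[1.7, 0, 0, 0, 0], [1.8, 0, 0, 0, 0], [1.9, 0, 0, 0, 0], [2.2, 0, 0, 0, 0], [2.8, 0, 0, 0, 0], [3.5, 0, 0, 0, 0]]}}

```text
time_s: 13.72
tcp_pos: [0.2429, -0.529, 0.1285]
tool_rot: [-3.06, -0.708, 0.001]
force: [0.6, 0.0, -0.4]
grip_width: 0.41
grip_force: 0.0
```

```bash
python3 - <<'E'
from h import *
c=optics.capture('wrist'); s=st(); rows(c['color'],8); T=rot(s['tool_rot'])
for x in(-20,0,20,40): print(proj(c,s['tcp_pos']+T@np.array([x,0,s['tcp_pos'][2]*1000-140])/1000).round(0),end=' ')
E
```

```text
[ 0.243  -0.529   0.1285] F [-0.3 -0.2  0.2] t 13.77 w 34.5 gf 0.0
bbox [ 295  210   48  135 5527]
212 308 329 | 220 304 333 | 228 303 335 | 236 301 337 | 244 299 338 | 252 297 341 | 260 295 340 | 268 295 342 | 276 296 342 | 284 296 342 | 292 297 341 | 300 296 340 | 308 297 340 | 316 297 340 | 324 298 340 | 332 298 340 | 340 300 338 | 
[317. 371.] [317. 329.] [317. 281.] [317. 230.]
```

{"method": "arm_command", "body": {"increments": [[3.5, 0.5, 0, 0, 0], [3.5, 1.1, 0, 0.3, 0], [3.5, 1.1, 0, 0.9, 0], [3.5, 1.1, 0, 1.5, 0], [3.5, 1.1, 0, 1.5, 0]]}}

```text
time_s: 14.18
tcp_pos: [0.2529, -0.5233, 0.1121]
tool_rot: [-3.058, -0.709, 0.001]
force: [-0.6, -0.3, -0.3]
grip_width: 0.407
grip_force: 0.0
```

```bash
python3 - <<'E'
from h import *
c=optics.capture('wrist'); s=st(); rows(c['color'],8); T=rot(s['tool_rot'])
for x in(-20,0,20,40): print(proj(c,s['tcp_pos']+T@np.array([x,0,s['tcp_pos'][2]*1000-140])/1000).round(0),end=' ')
E
```

```text
[ 0.2529 -0.5236  0.1127] F [ 0.6  0.2 -0.4] t 14.23 w 34.8 gf 0.0
bbox [ 295  238   52  162 7171]
240 307 331 | 248 305 336 | 256 303 337 | 264 302 338 | 272 300 340 | 280 300 341 | 288 299 342 | 296 297 343 | 304 295 346 | 312 297 346 | 320 295 346 | 328 296 345 | 336 296 345 | 344 296 345 | 352 296 345 | 360 297 344 | 368 297 344 | 376 297 344 | 384 297 344 | 392 299 341 | 
[318. 401.] [318. 355.] [318. 303.] [317. 244.]
```

{"method": "arm_command", "body": {"increments": [[1.4, 0, 0, 0, 0], [1.4, 0, 0, 0, 0], [1.4, 0, 0, 0, 0], [1.4, 0, 0, 0, 0], [1.4, 0, 0, -0.5, 0], [1.4, 0, 0, -1, 0]], "grip_force": 80}}

```text
time_s: 14.73
tcp_pos: [0.2528, -0.5237, 0.1237]
tool_rot: [-3.059, -0.708, 0.001]
force: [0.7, 0.0, -3.6]
grip_width: 0.199
grip_force: 78.2
```

```bash
python3 - <<'E'
from h import *
s=st(); im=cv2.imread('pics/top0.png'); c=optics.capture('top'); hsv=cv2.cvtColor(im,cv2.COLOR_BGR2HSV)
# cover
for lo in [(3,120,60),(3,90,40)]:
    m=cv2.inRange(hsv,lo,(22,255,255)); sub=np.zeros_like(m); sub[183:220,298:336]=m[183:220,298:336]
    k,l,t,ce=cv2.connectedComponentsWithStats(sub); i=1+t[1:,4].argmax()
    (u,v),r=cv2.minEnclosingCircle(np.argwhere(l==i)[:,::-1].astype(np.float32)); print(t[i],ce[i],(u,v,r),plane(c,*ce[i],.0745),plane(c,u,v,.0745))
# rim: dark teal outer contour, S high & dark
m=cv2.inRange(hsv,(75,40,10),(105,255,110)); sub=np.zeros_like(m); sub[150:240,275:360]=m[150:240,275:360]
cn=max(cv2.findContours(cv2.morphologyEx(sub,cv2.MORPH_CLOSE,np.ones((5,5))),cv2.RETR_EXTERNAL,cv2.CHAIN_APPROX_NONE)[0],key=cv2.contourArea); 
h=cv2.convexHull(cn)[:,0].astype(float); P=np.array([plane(c,*q,.150) for q in h]); 
A=np.c_[2*P[:,:2],np.ones(len(P))]; x=np.linalg.lstsq(A,(P[:,:2]**2).sum(1),rcond=None)[0]; print('rim',x[:2],np.sqrt(x[2]+x[:2]@x[:2]),len(P)); print(np.hypot(*(P[:,:2]-x[:2]).T).round(3))
# disc
print(hsv[200,288],hsv[230,300],hsv[215,350])
# side view cover
im2=cv2.imread('pics/side0.png'); h2=cv2.cvtColor(im2,cv2.COLOR_BGR2HSV); m=cv2.inRange(h2,(3,120,60),(22,255,255))[190:240,260:310]; ys,xs=np.where(m); print('side',xs.min()+260,xs.max()+260,ys.min()+190,ys.max()+190,len(xs)); c2=optics.capture('side'); print('pred cover top side', proj(c2,[.572,.0072,.0745]))
E
```

```text
[ 0.2528 -0.5237  0.1237] F [ 0.7  0.  -3.6] t 14.73 w 17.0 gf 78.2
[307 191  20  20 302] [316.68211921 200.2218543 ] (316.61248779296875, 200.1750030517578, 9.855597496032715) [0.57157704 0.00710048 0.0745    ] [0.57169747 0.00728092 0.0745    ]
[307 191  20  20 318] [316.77044025 200.46855346] (316.73077392578125, 200.5, 10.046882629394531) [0.57093789 0.00686642 0.0745    ] [0.5708555  0.00696758 0.0745    ]
rim [0.57134327 0.00673976] 0.0776404058561343 37
[0.077 0.077 0.078 0.077 0.078 0.078 0.078 0.078 0.078 0.077 0.078 0.078
 0.078 0.078 0.078 0.078 0.077 0.077 0.077 0.078 0.078 0.077 0.078 0.078
 0.077 0.077 0.078 0.078 0.078 0.078 0.078 0.078 0.078 0.078 0.078 0.077
 0.078]
[95 64 48] [ 60   2 120] [ 0  3 79]
side 280 289 210 213 33
pred cover top side [282.07535377 215.69978322]
```

{"method": "arm_command", "body": {"increments": [[1.4, 0, 0, -3, 0], [1.4, 1, -0.6, -6.5, -5], [1.4, 3, -1.9, -10, -10], [1.4, 5.5, -3.6, -13.5, -15], [1.4, 8.5, -5.5, -16, -20], [1.4, 11.5, -7.4, -17, -25], [1.4, 14.5, -9.4, -17, -30], [1.4, 17.5, -11.3, -17, -35], [1.4, 20.5, -13.3, -17, -40], [1.4, 23.5, -15.2, -17, -45], [1.4, 26, -16.8, -17, -50], [1.4, 26, -16.8, -17, -50]]}}

```text
time_s: 15.83
tcp_pos: [0.4147, -0.255, 0.294]
tool_rot: [-2.465, -1.947, -0.003]
force: [0.2, -0.6, -4.1]
grip_width: 0.196
grip_force: 79.8
```

```bash
python3 - <<'E'
from h import *
s=st(); print(s['q'].round(2)); print(goto([.5715,.007,.29],130))
E
```

```text
[ 0.4147 -0.255   0.294 ] F [ 0.2 -0.6 -4.1] t 15.83 w 16.8 gf 79.8
[-0.55  0.16  0.01  1.42  0.    1.25]
(array([29.12,  9.18,  0.47]), np.float64(-53.4), 'now ang', np.float64(76.6), 'tcp', array([ 0.4147, -0.255 ,  0.294 ]))
```

{"method": "arm_command", "body": {"increments": [[1.4, 2, 0.6, 0, -5], [1.4, 5, 1.6, 0, -10], [1.4, 8, 2.5, 0, -15], [1.4, 11, 3.5, 0, -20], [1.4, 14, 4.4, 0, -25], [1.4, 17, 5.4, 0, -30], [1.4, 20, 6.3, 0, -35], [1.4, 23, 7.3, 0, -40], [1.4, 26, 8.2, 0, -45], [1.4, 28.2, 8.9, 0, -50], [1.4, 29.1, 9.2, 0, -53.4], [1.4, 29.1, 9.2, 0, -53.4]]}}

```text
time_s: 16.83
tcp_pos: [0.5731, 0.0031, 0.2932]
tool_rot: [-1.333, -2.844, -0.001]
force: [-0.2, -0.1, -4.4]
grip_width: 0.204
grip_force: 79.8
```

```bash
python3 - <<'E'
from h import *
c=optics.capture('wrist'); t=optics.capture('side'); s=st(); print(goto([.5715,.007,.18],130))
T=rot(s['tool_rot'])
# side: driver foot & shank grey seen? crop with wrist picture
u,v=proj(t,s['tcp_pos']-[0,0,.05]).astype(int)
a=cv2.resize(t['color'][v-70:v+70,u-50:u+50],None,fx=3.4,fy=3.4,interpolation=cv2.INTER_CUBIC)
o=np.zeros((480,800,3),np.uint8); o[:476,:340]=a; o[:345,340:800]=cv2.resize(c['color'],(460,345)); cv2.imwrite('pics/m7.png',o); print(u,v)
m,b=wood(c['color']); print(b)
E
```

```text
[0.5719 0.0012 0.2935] F [-1.4  0.1 -4.3] t 16.93 w 16.9 gf 79.8
(array([ 0.47,  0.34, 11.35]), np.float64(-0.6), 'now ang', np.float64(129.4), 'tcp', array([0.5719, 0.0012, 0.2935]))
280 157
[ 292  236   53  158 7100]
```

View pics/m7.png

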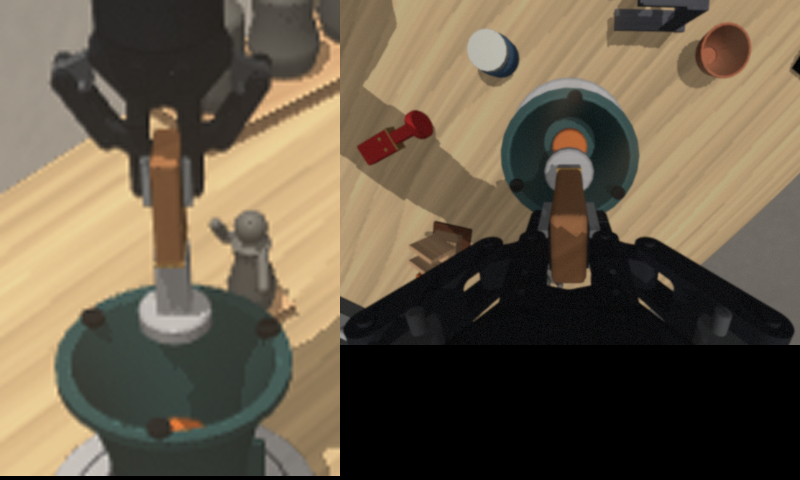

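The left crop shows the driver held upright over the well. The right one shows the cover at about (570,143), just past the foot, with the well centred in line with the fingers.

```bash
python3 - <<'E'
from h import *
c=optics.capture('wrist'); s=st(); im=c['color']; hsv=cv2.cvtColor(im,cv2.COLOR_BGR2HSV)
m=cv2.inRange(hsv,(75,50,10),(105,255,140)); m[300:]=0; m[:90]=0; m[:,:215]=0; m[:,430:]=0
cn=max(cv2.findContours(m,cv2.RETR_EXTERNAL,cv2.CHAIN_APPROX_NONE)[0],key=cv2.contourArea)[:,0].astype(float)
P=np.array([plane(c,*q,.150) for q in cn])[:,:2]
# keep outermost per direction about seed; robust circle R=.079 fit
from scipy.optimize import least_squares
ctr=np.array([.5715,.007]); d=np.hypot(*(P-ctr).T); P=P[(d>.07)&(d<.09)]
r=least_squares(lambda x:np.hypot(P[:,0]-x[0],P[:,1]-x[1])-x[2],[*ctr,.078],loss='soft_l1',f_scale=.001); print('rim wrist',r.x,len(P))
o=cv2.inRange(hsv,(3,140,80),(18,255,255)); o[230:]=0;o[:150]=0;o[:,:280]=0;o[:,370:]=0
ys,xs=np.where(o); print('orange',xs.min(),xs.max(),ys.min(),len(xs)); w=[np.ptp(xs[ys==y]) for y in np.unique(ys)]; 
T=rot(s['tool_rot']); p=plane(c,(xs.min()+xs.max())/2,ys.min(),.0745); print('far edge',p,'centre est',p-T[:,0]*.025)
print(goto([.5715,.007,.197],130))
E
```

```text
[0.5717 0.0007 0.2937] F [ 0.1  0.4 -3.5] t 16.98 w 17.3 gf 79.8
rim wrist [0.57057125 0.00659865 0.07688757] 184
orange 298 345 178 1131
far edge [0.55489674 0.02690211 0.0745    ] centre est [0.57075112 0.00757238 0.07449564]
(array([0.5 , 0.39, 9.67]), np.float64(-0.6), 'now ang', np.float64(129.4), 'tcp', array([0.5717, 0.0007, 0.2937]))
```

{"method": "arm_command", "body": {"increments": [[1.4, 0.3, 0.2, 1, -0.6], [1.4, 0.5, 0.4, 2.5, -0.6], [1.4, 0.5, 0.4, 4, -0.6], [1.4, 0.5, 0.4, 5.5, -0.6], [1.4, 0.5, 0.4, 7, -0.6], [1.4, 0.5, 0.4, 8.3, -0.6], [1.4, 0.5, 0.4, 9.3, -0.6], [1.4, 0.5, 0.4, 9.5, -0.6], [1.4, 0.5, 0.4, 9.5, -0.6]]}}

```text
time_s: 17.73
tcp_pos: [0.5715, 0.007, 0.1985]
tool_rot: [-1.328, -2.846, 0.001]
force: [0.3, -0.4, -3.7]
grip_width: 0.2
grip_force: 79.8
```

```bash
python3 - <<'E'
from h import *
s=st(); print(goto([.571,.007,.187],130))
E
```

```text
[0.5715 0.007  0.1985] F [ 0.3 -0.4 -3.7] t 17.73 w 17.1 gf 79.8
(array([ 0.03, -0.04,  1.15]), np.float64(-0.0), 'now ang', np.float64(130.0), 'tcp', array([0.5715, 0.007 , 0.1985]))
```

{"method": "arm_command", "body": {"increments": [[1.4, 0, 0, 0.4, 0], [1.4, 0, 0, 0.8, 0], [1.4, 0, 0, 1.0, 0], [1.4, 0, 0, 1.15, 0], [1.4, 0, 0, 1.3, 0], [1.4, 0, 0, 1.45, 0], [1.4, 0, 0, 1.6, 0], [1.4, 0, 0, 1.6, 0]]}}

```text
time_s: 18.4
tcp_pos: [0.572, 0.0077, 0.1829]
tool_rot: [1.326, 2.848, 0.0]
force: [-0.0, 0.1, -3.4]
grip_width: 0.203
grip_force: 79.9
```

{"method": "arm_command", "body": {"increments": [[1.4, 0, 0, 0.1, 0], [1.4, 0, 0, 0.2, 0], [1.4, 0, 0, 0.3, 0], [1.4, 0, 0, 0.3, 0]]}}

```text
time_s: 18.73
tcp_pos: [0.5718, 0.0077, 0.1793]
tool_rot: [-1.325, -2.847, 0.0]
force: [-0.1, -0.1, -4.6]
grip_width: 0.203
grip_force: 80.0
```

{"method": "arm_command", "body": {"increments": [[1.4, 0, 0, 0.1, 0], [1.4, 0, 0, 0.2, 0], [1.4, 0, 0, 0.2, 0]]}}

```text
time_s: 18.98
tcp_pos: [0.5721, 0.0077, 0.1789]
tool_rot: [1.325, 2.847, 0.001]
force: [-2.0, 0.5, 6.2]
grip_width: 0.199
grip_force: 81.4
```

```bash
python3 - <<'E'
from h import *
c=optics.capture('wrist'); s=st(); rows(c['color'],10); T=rot(s['tool_rot'])
for x in(-20,20): print(proj(c,s['tcp_pos']+T@np.array([x,0,112.7-140])/1000).round(0),end=' ')
E
```

```text
[0.5721 0.0077 0.1789] F [-3.5  0.1  6.3] t 19.03 w 16.9 gf 81.4
bbox [ 293  236   52  158 7093]
238 304 333 | 248 302 334 | 258 301 335 | 268 299 337 | 278 297 339 | 288 295 340 | 298 295 341 | 308 293 343 | 318 293 344 | 328 293 343 | 338 293 343 | 348 293 343 | 358 294 342 | 368 295 342 | 378 295 341 | 388 296 339 | 
[318. 398.] [318. 300.]
```

{"method": "arm_command", "body": {"increments": [[1.4, 0, 0, 0.1, 0], [1.4, 0, 0, 0.1, 0]]}}

```text
time_s: 19.2
tcp_pos: [0.5722, 0.0077, 0.1789]
tool_rot: [1.325, 2.846, 0.002]
force: [-5.0, 0.6, 14.7]
grip_width: 0.203
grip_force: 82.5
```

```bash
python3 - <<'E'
from h import *
st()
c=optics.capture('side'); hsv=cv2.cvtColor(c['color'],cv2.COLOR_BGR2HSV); m=cv2.inRange(hsv,(3,120,60),(22,255,255))[190:240,260:310]; print('orange px side',(m>0).sum())
E
```

```text
[0.5722 0.0077 0.1789] F [-5.   0.6 14.7] t 19.2 w 17.3 gf 82.5
orange px side 134
```

{"method": "arm_command", "body": {"increments": [[1.4, 0, 0, 0.1, 0], [1.4, 0, 0, 0.15, 0], [1.4, 0, 0, 0.15, 0], [1.4, 0, 0, 0.15, 0]]}}

```text
time_s: 19.58
tcp_pos: [0.5722, 0.0078, 0.1788]
tool_rot: [1.324, 2.845, 0.003]
force: [-8.5, 0.4, 25.9]
grip_width: 0.201
grip_force: 84.3
```

{"method": "arm_command", "body": {"increments": [[1.4, 0, 0, -0.5, 0], [1.4, 0, 0, -1.5, 0], [1.4, 0, 0, -3, 0], [1.4, 0, 0, -5, 0], [1.4, 0, 0, -7.5, 0], [1.4, 0, 0, -10, 0], [1.4, 0, 0, -12, 0], [1.4, 0, 0, -12, 0]]}}

```text
time_s: 20.25
tcp_pos: [0.5735, 0.0077, 0.2995]
tool_rot: [1.324, 2.843, 0.004]
force: [0.1, -1.1, -2.8]
grip_width: 0.202
grip_force: 80.0
```

```bash
python3 - <<'E'
from h import *
s=st(); c=optics.capture('wrist'); im=c['color']; hsv=cv2.cvtColor(im,cv2.COLOR_BGR2HSV); T=rot(s['tool_rot'])
o=cv2.inRange(hsv,(3,140,80),(18,255,255)); o[230:]=0;o[:150]=0;o[:,:280]=0;o[:,370:]=0
ys,xs=np.where(o); print('orange',xs.min(),xs.max(),ys.min(),len(xs))
rmax=xs.min(),xs.max()
for zt in (.0745,.065):
    e=np.array([.571,.007,zt])+T[:,0]*.025; l=np.array([.571,.007,zt])+T[:,1]*.025; r=np.array([.571,.007,zt])-T[:,1]*.025
    print(zt,proj(c,e).round(1),proj(c,l).round(1),proj(c,r).round(1))
t=optics.capture('side'); h2=cv2.cvtColor(t['color'],cv2.COLOR_BGR2HSV); m=cv2.inRange(h2,(3,120,60),(22,255,255))[203:240,260:310]; ys,xs=np.where(m); print('side',len(xs),(xs.min()+260,xs.max()+260,ys.min()+203,ys.max()+203) if len(xs) else '')
E
```

```text
[0.5735 0.0077 0.2995] F [ 0.1 -1.1 -2.8] t 20.25 w 17.2 gf 80.0
orange 293 337 179 1025
0.0745 [314.8 180.8] [338.8 204.7] [291.  204.8]
0.065 [314.9 179.6] [338.2 203. ] [291.7 203. ]
side 3 (np.int64(280), np.int64(282), np.int64(213), np.int64(213))
```

The 30 N reaction with no further travel, and the cover almost gone from the side view, say it is home. Next I'll measure the rack.

```bash
cat >> h.py <<'E'
def tool(c,im,lo,hi,roi,xl,yl,z=.168):
    m=cv2.inRange(cv2.cvtColor(im,cv2.COLOR_BGR2HSV),lo,hi); k=np.zeros_like(m); y0,y1,x0,x1=roi; k[y0:y1,x0:x1]=m[y0:y1,x0:x1]
    n,l,s,ce=cv2.connectedComponentsWithStats(k); i=1+s[1:,4].argmax(); q=np.argwhere(l==i)[:,::-1]
    P=np.array([plane(c,*a,z)[:2] for a in q]); e=np.array(c['eye'][:2]); ctr=P.mean(0); out=[]
    for ax,h in((xl,.009),(yl,.020)):
        t=P@ax; sg=np.sign((ctr-e)@ax); out.append((np.percentile(t*sg,99)-h)*sg)
    return out[0]*xl+out[1]*yl,s[i],s[i][4]
B=((105,120,40),(125,255,255)); G=((50,100,30),(80,255,255))
E
python3 - <<'E'
from h import *
c=optics.capture('top'); im=cv2.imread('pics/top0.png')
a=129.8
for it in range(3):
    yl=np.array([np.cos(np.radians(a)),np.sin(np.radians(a))]); xl=np.array([yl[1],-yl[0]])
    b=tool(c,im,*B,(185,305,120,260),xl,yl); g=tool(c,im,*G,(185,305,120,260),xl,yl); d=g[0]-b[0]; a=np.degrees(np.arctan2(d[1],d[0])); print(b,g,np.linalg.norm(d),a,(b[0]+g[0])/2)
for u,v in [(195,231.7),(203.7,249.3)]: print(plane(c,u,v,.105))
E
```

```text
(array([0.51396589, 0.25271525]), array([205, 211,  16,  15, 123], dtype=int32), np.int32(123)) (array([0.41840569, 0.36762674]), array([156, 250,  18,  15, 135], dtype=int32), np.int32(135)) 0.14945368080721044 129.74685152732093 [0.46618579 0.310171  ]
(array([0.51395734, 0.25270712]), array([205, 211,  16,  15, 123], dtype=int32), np.int32(123)) (array([0.41840271, 0.36762088]), array([156, 250,  18,  15, 135], dtype=int32), np.int32(135)) 0.14945186087611037 129.7446526889166 [0.46618002 0.310164  ]
(array([0.51395698, 0.25270679]), array([205, 211,  16,  15, 123], dtype=int32), np.int32(123)) (array([0.41840259, 0.36762064]), array([156, 250,  18,  15, 135], dtype=int32), np.int32(135)) 0.14945178535815803 129.744561746168 [0.46617979 0.31016371]
[0.48519696 0.31225492 0.105     ]
[0.44105983 0.28863935 0.105     ]
```

```bash
python3 - <<'E'
from h import *
s=st(); print(s['q'].round(2)); print(goto([.393,.2495,.295],129.75))
E
```

```text
[0.5718 0.0076 0.2941] F [ 0.4 -0.3 -5.1] t 20.4 w 17.2 gf 80.0
[0.01 0.31 0.21 1.47 0.   0.88]
(array([30.02,  1.89, -0.07]), np.float64(0.3), 'now ang', np.float64(130.1), 'tcp', array([0.5718, 0.0076, 0.2941]))
```

{"method": "arm_command", "body": {"increments": [[1.4, 1.5, 0.1, -0.4, 0.3], [1.4, 4, 0.3, -0.4, 0.3], [1.4, 7, 0.5, -0.4, 0.3], [1.4, 10, 0.7, -0.4, 0.3], [1.4, 13.5, 0.9, -0.4, 0.3], [1.4, 17, 1.1, -0.4, 0.3], [1.4, 20.5, 1.3, -0.4, 0.3], [1.4, 24, 1.5, -0.4, 0.3], [1.4, 27, 1.7, -0.4, 0.3], [1.4, 29, 1.8, -0.4, 0.3], [1.4, 30, 1.9, -0.4, 0.3], [1.4, 30, 1.9, -0.4, 0.3]]}}

```text
time_s: 21.4
tcp_pos: [0.3919, 0.2505, 0.298]
tool_rot: [-1.329, -2.845, 0.003]
force: [0.8, -0.8, -5.7]
grip_width: 0.201
grip_force: 79.9
```

```bash
python3 - <<'E'
from h import *
c=optics.capture('wrist'); s=st(); im=c['color']; h=cv2.cvtColor(im,cv2.COLOR_BGR2HSV); cv2.imwrite('pics/w8.png',im)
yl=np.array([np.cos(np.radians(129.75)),np.sin(np.radians(129.75))]); xl=np.array([yl[1],-yl[0]])
for n,r in (('b',B),('g',G)):
    try: print(n,tool(c,im,*r,(0,480,0,640),xl,yl))
    except Exception as e: print(n,e)
print(proj(c,[.514,.2527,.168]),proj(c,[.4184,.3676,.168]),proj(c,[.4662,.3102,.105]))
print(goto([.393,.2495,.174],129.75))
E
```

```text
[0.3928 0.2497 0.2982] F [-0.7 -0.6 -4.4] t 21.45 w 17.3 gf 79.9
b (array([0.50800377, 0.25769802]), array([ 404,  271,   38,   61, 1675], dtype=int32), np.int32(1675))
g (array([0.41726655, 0.36650319]), array([ 416,  106,   46,   54, 2063], dtype=int32), np.int32(2063))
[429.84263083 317.37509641] [448.66340965 135.27306035] [417.34651413 215.38256209]
(array([-0.03,  0.03, 12.42]), np.float64(0.1), 'now ang', np.float64(129.9), 'tcp', array([0.3928, 0.2497, 0.2982]))
```

{"method": "arm_command", "body": {"increments": [[1.4, 0, 0, 2, 0.1], [1.4, 0, 0, 4.5, 0.1], [1.4, 0, 0, 7, 0.1], [1.4, 0, 0, 9.5, 0.1], [1.4, 0, 0, 11.5, 0.1], [1.4, 0, 0, 12.4, 0.1], [1.4, 0, 0, 12.4, 0.1], [1.4, 0, 0, 12.4, 0.1]]}}

```text
time_s: 22.12
tcp_pos: [0.3939, 0.2489, 0.1754]
tool_rot: [-1.337, -2.843, 0.001]
force: [0.3, 0.4, -4.0]
grip_width: 0.202
grip_force: 79.8
```

```bash
python3 - <<'E'
from h import *
c=optics.capture('wrist'); s=st(); im=c['color']; hsv=cv2.cvtColor(im,cv2.COLOR_BGR2HSV)
print(goto([.4657,.3097,.174],129.75)); T=rot(s['tool_rot']); rows(im,10)
for x in(-20,20): print(proj(c,s['tcp_pos']+T@np.array([x,0,113.5-140])/1000).round(0),end=' ')
print(proj(c,[.4657,.3097,.105]), [proj(c,np.array([.4657,.3097,.105])+np.r_[ -.034*np.array([.769,.639])+sg*.0135*np.array([-.639,.769]),0]).round(0) for sg in(1,-1)])
# rack prong row profile along slot-y through point 10 mm inside the mouth
for k in range(-60,61,4):
    u,v=proj(c,np.array([.4657,.3097,.105])+np.r_[-.02*np.array([.769,.639])+k/1000*np.array([-.639,.769]),0]).astype(int)
    if 0<=u<640 and 0<=v<480: print(k,(u,v),hsv[v,u].tolist(),end='; ')
E
```

```text
[0.3942 0.2493 0.1761] F [ 0.2  0.2 -3.9] t 22.17 w 17.2 gf 79.8
(array([0.09, 9.35, 0.22]), np.float64(-0.1), 'now ang', np.float64(129.6), 'tcp', array([0.3942, 0.2493, 0.1761]))
bbox [ 293  236   52  157 7063]
238 305 333 | 248 302 334 | 258 301 335 | 268 299 337 | 278 297 339 | 288 295 340 | 298 295 341 | 308 293 343 | 318 293 344 | 328 293 343 | 338 293 343 | 348 293 343 | 358 293 342 | 368 294 342 | 378 296 341 | 388 297 339 | 
[320. 398.] [320. 300.] [469.19472236 254.66369165] [array([417., 234.]), array([414., 275.])]
-60 (np.int64(428), np.int64(338)) [94, 137, 13]; -56 (np.int64(429), np.int64(333)) [115, 81, 19]; -52 (np.int64(429), np.int64(328)) [105, 15, 66]; -48 (np.int64(430), np.int64(323)) [108, 17, 73]; -44 (np.int64(430), np.int64(317)) [110, 11, 71]; -40 (np.int64(431), np.int64(312)) [135, 14, 73]; -36 (np.int64(432), np.int64(306)) [120, 22, 71]; -32 (np.int64(432), np.int64(301)) [128, 13, 76]; -28 (np.int64(433), np.int64(295)) [126, 17, 76]; -24 (np.int64(433), np.int64(290)) [120, 17, 76]; -20 (np.int64(434), np.int64(284)) [120, 14, 74]; -16 (np.int64(435
[... 250 characters left out ...]
nt64(248)) [18, 89, 118]; 8 (np.int64(438), np.int64(242)) [17, 89, 120]; 12 (np.int64(439), np.int64(236)) [17, 89, 115]; 16 (np.int64(440), np.int64(229)) [135, 15, 70]; 20 (np.int64(440), np.int64(223)) [150, 11, 70]; 24 (np.int64(441), np.int64(217)) [135, 7, 77]; 28 (np.int64(442), np.int64(210)) [150, 3, 75]; 32 (np.int64(442), np.int64(204)) [120, 3, 74]; 36 (np.int64(443), np.int64(197)) [150, 7, 75]; 40 (np.int64(444), np.int64(190)) [120, 3, 75]; 44 (np.int64(444), np.int64(183)) [144, 16, 78]; 48 (np.int64(445), np.int64(177)) [143, 14, 75]; 52 (np.int64(445), np.int64(170)) [150, 3, 74]; 56 (np.int64(446), np.int64(163)) [0, 3, 73]; 60 (np.int64(447), np.int64(156)) [150, 3, 74];
```

{"method": "arm_command", "body": {"increments": [[1.4, 0.1, 1, 0.2, 0], [1.4, 0.1, 2, 0.2, 0], [1.4, 0.1, 3, 0.2, 0], [1.4, 0.1, 4, 0.2, 0], [1.4, 0.1, 5, 0.2, 0], [1.4, 0.1, 6, 0.2, 0], [1.4, 0.1, 7, 0.2, 0], [1.4, 0.1, 8, 0.2, 0], [1.4, 0.1, 8.8, 0.2, 0], [1.4, 0.1, 9.3, 0.2, 0], [1.4, 0.1, 9.3, 0.2, 0], [1.4, 0.1, 9.3, 0.2, 0]]}}

```text
time_s: 23.17
tcp_pos: [0.4642, 0.3095, 0.1731]
tool_rot: [-1.336, -2.843, 0.001]
force: [-0.7, 0.3, -4.2]
grip_width: 0.202
grip_force: 79.9
```

```bash
python3 - <<'E'
from h import *
s=st(); print(s['torque']); print(goto([.4657,.3097,.1565],129.75))
E
```

```text
[0.4642 0.3095 0.1731] F [-0.7  0.3 -4.2] t 23.17 w 17.3 gf 79.9
[-0.03507737  0.00317653 -0.00155517]
(array([-0.08,  0.12,  1.66]), np.float64(-0.1), 'now ang', np.float64(129.7), 'tcp', array([0.4642, 0.3095, 0.1731]))
```

No contact going in. I'll lower until the shoulders bear on the prongs.

{"method": "arm_command", "body": {"increments": [[1.4, -0.1, 0.1, 0.4, 0], [1.4, -0.1, 0.1, 0.8, 0], [1.4, -0.1, 0.1, 1.1, 0], [1.4, -0.1, 0.1, 1.4, 0], [1.4, -0.1, 0.1, 1.6, 0], [1.4, -0.1, 0.1, 1.6, 0]]}}

```text
time_s: 23.67
tcp_pos: [0.4656, 0.3093, 0.1572]
tool_rot: [-1.336, -2.843, 0.0]
force: [1.1, 0.2, -3.7]
grip_width: 0.202
grip_force: 79.8
```

```bash
python3 - <<'E'
from h import *
st()
E
```

```text
[0.4656 0.3093 0.1572] F [ 1.1  0.2 -3.7] t 23.67 w 17.3 gf 79.8
```

{"method": "arm_command", "body": {"increments": [[1.4, 0, 0, 0.1, 0], [1.4, 0, 0, 0.2, 0], [1.4, 0, 0, 0.2, 0]]}}

```text
time_s: 23.92
tcp_pos: [0.4657, 0.3095, 0.1569]
tool_rot: [1.336, 2.843, 0.002]
force: [-3.9, -2.2, 10.7]
grip_width: 0.198
grip_force: 81.9
```

{"method": "arm_command", "body": {"increments": [[1.7, 0, 0, -0.1, 0], [1.9, 0, 0, -0.1, 0], [2.5, 0, 0, -0.1, 0], [3.5, 0, 0, -0.1, 0], [4, 0, 0, -0.1, 0], [4, 0, 0, -0.1, 0]]}}

```text
time_s: 24.42
tcp_pos: [0.4659, 0.3095, 0.1563]
tool_rot: [-1.336, -2.843, -0.0]
force: [0.6, -0.1, -0.4]
grip_width: 0.467
grip_force: 0.0
```

```bash
python3 - <<'E'
from h import *
c=optics.capture('wrist'); s=st(); rows(c['color'],10); T=rot(s['tool_rot'])
for x in(-20,20): print(proj(c,s['tcp_pos']+T@np.array([x,0,s['tcp_pos'][2]*1000-183])/1000).round(0),end=' ')
E
```

```text
[0.4658 0.3095 0.1563] F [-1.1 -1.   0.1] t 24.47 w 40.1 gf 0.0
bbox [ 293  236   52  157 7023]
238 305 331 | 248 302 334 | 258 301 335 | 268 299 338 | 278 298 340 | 288 295 341 | 298 294 343 | 308 293 344 | 318 294 343 | 328 294 343 | 338 294 342 | 348 294 342 | 358 294 341 | 368 295 342 | 378 295 341 | 388 297 340 | 
[318. 397.] [318. 299.]
```

The released driver hasn't moved. I'll raise the gripper straight up and back away.

{"method": "arm_command", "body": {"increments": [[4, 0, 0, -1, 0], [4, 0, 0, -3, 0], [4, 0, 0, -6, 0], [4, 0, 0, -9, 0], [4, 0, 0, -12, 0], [4, 0, 0, -15, 0], [4, -1, -3, -16, 0], [4, -2, -7, -16, 0], [4, -3, -11, -16, 0], [4, -4, -15, -16, 0], [4, -5, -18, -16, 0], [4, -5, -18, -16, 0]]}}

```text
time_s: 25.47
tcp_pos: [0.3556, 0.1525, 0.3179]
tool_rot: [1.338, 2.842, -0.0]
force: [1.6, 0.5, 0.7]
grip_width: 0.467
grip_force: 0.0
```

```bash
python3 - <<'E'
from h import *
t=optics.capture('top'); sd=optics.capture('side'); s=st(); im=t['color']; yl=np.array([-.639,.769]); xl=np.array([.769,.639])
for n,r in (('b',B),('g',G),('driver',((5,115,30),(15,230,220)))):
    roi=(185,305,120,260) if n!='driver' else (215,255,172,212)
    z=.168 if n!='driver' else .183
    print(n,tool(t,im,*r,roi,xl,yl,z))
print('pred',proj(t,[.4657,.3097,.183]),proj(sd,[.4657,.3097,.183]),proj(sd,[.4657,.3097,.105]))
h2=cv2.cvtColor(sd['color'],cv2.COLOR_BGR2HSV); m=cv2.inRange(h2,(3,120,60),(22,255,255))[203:230,260:310]; print('cover side px',(m>0).sum())
# wood column in side: axis of handle
u,v=proj(sd,[.4657,.3097,.15]).astype(int); m=cv2.inRange(h2,(3,115,30),(15,230,220))[v-30:v+30,u-25:u+25]
for y in range(0,60,5):
    w=np.where(m[y])[0]; print(y+v-30,(w.min()+u-25,w.max()+u-25) if len(w) else None,end=' ')
d=cv2.absdiff(cv2.imread('pics/side0.png'),sd['color']).max(2)[140:300,160:350]; 
for n,p in (('jar',[.405,.035,.04]),('fig',[.682,-.189,.05]),('pot',[.655,.253,.03])):
    a,b=proj(sd,p).astype(int); print(n,cv2.absdiff(cv2.imread('pics/side0.png'),sd['color'])[b-15:b+15,a-15:a+15].mean().round(1))
E
```

```text
[0.3589 0.1554 0.3176] F [-0.8 -0.   0.1] t 25.57 w 39.9 gf 0.0
b (array([0.51361154, 0.2524291 ]), array([205, 211,  17,  16, 131], dtype=int32), np.int32(131))
g (array([0.42565963, 0.35913317]), array([159, 250,  13,   8,  34], dtype=int32), np.int32(34))
driver (array([0.46592496, 0.30862815]), array([179, 230,  24,  14, 149], dtype=int32), np.int32(149))
pred [186.54554733 237.15866819] [210.67981364 286.06773553] [215.8709279  311.24857472]
cover side px 5
267 (np.int64(187), np.int64(196)) 272 (np.int64(187), np.int64(195)) 277 (np.int64(187), np.int64(193)) 282 (np.int64(187), np.int64(216)) 287 (np.int64(206), np.int64(217)) 292 (np.int64(206), np.int64(218)) 297 (np.int64(206), np.int64(219)) 302 (np.int64(207), np.int64(220)) 307 (np.int64(208), np.int64(220)) 312 (np.int64(209), np.int64(219)) 317 (np.int64(212), np.int64(218)) 322 None jar 18.6
fig 74.9
pot 3.6
```

```bash
python3 - <<'E'
from h import *
sd=optics.capture('side'); t=optics.capture('top')
def cen(im,lo,hi,roi):
    y0,y1,x0,x1=roi; m=cv2.inRange(cv2.cvtColor(im,cv2.COLOR_BGR2HSV),lo,hi)[y0:y1,x0:x1]; ys,xs=np.where(m); return len(xs),(xs.min()+x0,xs.max()+x0,ys.min()+y0,ys.max()+y0) if len(xs) else ''
for im in (cv2.imread('pics/side0.png'),sd['color']): print('green',cen(im,(45,80,20),(85,255,255),(300,370,190,225)),'blue',cen(im,(105,120,30),(125,255,255),(245,300,200,235)),'black',cen(im,(0,0,0),(180,255,30),(340,400,185,215)))
for im in (cv2.imread('pics/top0.png'),t['color']): print('cover top',cen(im,(3,120,60),(22,255,255),(183,220,298,336)),'jar',cen(im,(0,0,140),(180,60,255),(245,285,285,325)),'fig base',cen(im,(0,0,20),(180,70,110),(140,180,375,410)),'pot',cen(im,(3,110,50),(14,255,255),(150,190,205,245)))
E
```

```text
green (427, (np.int64(199), np.int64(214), np.int64(318), np.int64(353))) blue (239, (np.int64(212), np.int64(221), np.int64(256), np.int64(287))) black (0, '')
green (429, (np.int64(199), np.int64(214), np.int64(318), np.int64(353))) blue (200, (np.int64(212), np.int64(221), np.int64(256), np.int64(287))) black (0, '')
cover top (302, (np.int64(307), np.int64(326), np.int64(191), np.int64(210))) jar (0, '') fig base (224, (np.int64(386), np.int64(400), np.int64(145), np.int64(172))) pot (585, (np.int64(211), np.int64(238), np.int64(156), np.int64(184)))
cover top (296, (np.int64(308), np.int64(326), np.int64(192), np.int64(210))) jar (55, (np.int64(295), np.int64(312), np.int64(256), np.int64(267))) fig base (228, (np.int64(386), np.int64(400), np.int64(145), np.int64(172))) pot (618, (np.int64(211), np.int64(238), np.int64(156), np.int64(184)))
```

The tools, pot and figure haven't moved, the cover is lower and the driver hangs in the slot. Handing in.

```bash
python3 -c "
from bench import robot
print(robot.job_done())"
```

```text
the job is handed in; nothing more can be done
None
```

The bearing cover is pressed home (about 30 N with no further travel), the driver hangs in the empty rack slot, and the job is handed in; by the cameras nothing else moved, though I couldn't confirm the jar or black tool, and no verdict came back.

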